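# Scoop wooden rounds from the tray into the box

## Robot

A 6-joint arm with a two-finger parallel gripper is mounted at the origin on the work surface. World frame = base frame: x ahead of the robot, y to its left, z up, the work surface at z = 0. Lengths are in m, angles in rad, forces in N, time in s.
With the tool pointing down it reaches from about 0.35 to 0.725 m from the base axis. Payload 6 kg.
Tool frame: the origin (TCP) lies at the very end of the fingers, on their centre line; the grasp point (between the pads) lies 19 mm behind it (bot.grasp_offset is the distance from the TCP to the grasp point, in m); z points along the fingers, y is the line along which they close (so a half turn about z gives the same grasp; the last joint's range is limited). The gripper opens to 85 mm and grips with 20 to 120 N. Pads are 22 mm wide; open, the fingers measure 114 mm over their backs; the gripper's body (76 mm by 85 mm) begins 54 mm behind the grasp point. The pads swing forward as they close: fully open they stand 13 mm farther back than shut.
Start: joints at [0.334, 0.04, 0.085, 0, -1.615, -0.334], TCP at [0.6, 0, 0.231] pointing down, gripper open.
Joint ranges: [-2.56, 2.56], [-1.29, 2.01], [-1.08, 1.49], [-3.29, 1.98], [-2.81, -0.18], [-2.99, 2.99]. Speed limits (rad/s): [2.57, 2.57, 3.01, 3.14, 3.14, 3.14].

## Interface

Orientations are given as a rotation vector (axis times angle).
In Python, from rig import bot, eyes gives the robot as it stands.
- The arm moves only by the tool apply_moves, never from a script. Its argument "targets" is a list of rows, each a list of 7 numbers: the turn, a rotation vector about the tool's x, y, z in degrees, then the shift along the tool's x, y, z in mm, then the opening, from 0 (shut) to 1 (fully open). A call has 1 to 20 rows; each row is the pose to reach, as a shift and turn from the pose commanded when the call began, along the tool's axes at that moment; what a row does not reach only later rows make up. A row lasts 1/10 s, in which the tool goes at most 50 mm and 8.59 degrees, less where a joint would pass 70% of its speed; a pose out of reach is approached as far as the arm can. A call with a gripper value outside its range is refused whole. The fingers move at their own pace and stop on an object; "grip_force" is the grip in N (left out, the last holds). Time passes only in rows, so rows that repeat a pose let the fingers close. It gives the time, the measured TCP pose, the force, the opening and the grip force at its end, in the units of the state.
- bot.get_state(): the state, without advancing time (a new reading comes with each control period).
- eyes.grab_frame(name): name is "scene" or "side" or "wrist"; returns a dict with "frame" (400x640x3 uint8, red, green, blue), "camera_matrix" (3x3 intrinsics, pixels), "pose" (4x4, takes a point from camera to world coordinates). Camera axes: x right, y down, z forward; pixel columns grow to the right and rows downward; lengths in m; the calibration is good to about 2 mm. A picture is of the moment at which its call begins. There is no depth.
- bot.close_job(): hands the job in; it is judged then, once.
The state is a dict: "time": time; "qpos": joint angles; "qd": joint speeds; "joint_efforts": joint torques, N m; "ee_pos": TCP position; "tool_rot": TCP orientation; "wrist_force": force on the tool from outside, world axes, zero at the start; "ft_torque": the same for the moment, N m; "finger_gap": finger opening in m; "finger_force": force on a finger pad.
Only numpy, scipy, OpenCV 4.12 (cv2) and the standard library are available. Lean on these libraries where they do the work, as an engineer would, in place of code of your own. Each camera call takes 0.05 s, during which the arm holds its last target. There are 200 camera calls.

## Task

Take the metal scoop by its handle, scoop up wooden rounds from the three-walled tray and tip them, from low down, into the four-walled box, until at least three of the five rounds lie in the box (more is fine, and more than one scoop is fine). Then set the emptied scoop upright back on its black mat, near the middle, and let go. Move the rounds only with the scoop, never touching them with the gripper, leave none of them lying outside the tray and the box, and leave the other things on the desk where they are.

Things in the scene. Friction and masses are not known exactly. Their poses are not given: they have to be found in the camera images.
- scoop: bright sheet-metal scoop, black handle above it, upright on its mat. Origin: centre of pan underside; open nose to -x. Pan 130 (x) x 132 (y) mm, floor 2.5; back wall at x=+65, 45 high; sides 40 high where x>+20, sloping to nothing at x=-17. Handle: bar along x (-34 to +71), 18 wide (y), 22 high, centre line at z=95, on an upright at x=+68. 220 g; wood slides on the pan at 15 to 22 deg tilt
- scoop_grip (a point): a good place to hold the scoop: on the handle's centre line, 15 mm behind the pan's centre (x = +15) and 95 mm above the pan's underside; the handle runs along x, so the fingers close along y
- scoop_nose (a point): middle of the scoop's front edge, at the height of the pan's underside (x = -65)
- tray: fixed lacquered plywood tray with THREE walls, open on its +x side, holding the rounds. 200 (x) x 172 (y) mm; origin: centre of underside; floor 4 thick; walls 6 thick, tops at z=60, at x=-100..-94 and along both y sides (160 mm wide inside). The rounds begin at x<+45: four flat on the floor, one stacked on another
- box: a fixed plywood box with FOUR walls, empty, open at the top: 210 mm (x) by 190 mm (y) outside, walls 6 mm thick and 50 mm high, floor 6 mm thick; origin at the centre of its underside
- mat: a fixed black rubber mat 210 mm (x) by 170 mm (y), 3 mm thick, on which the scoop stands; origin at the centre of its underside
- round1: chunky slice of branch, pale wood with a dark bark rim: a disc 60 mm in diameter and 22 mm thick, both rims bevelled (11 mm wide, 6 mm high; flat faces 38 mm across), about 40 g; all five rounds are alike. Origin at the centre of one flat face (the lower one at the start), z along the disc's axis
- round2: chunky slice of branch, pale wood with a dark bark rim: a disc 60 mm in diameter and 22 mm thick, both rims bevelled (11 mm wide, 6 mm high; flat faces 38 mm across), about 40 g; all five rounds are alike. Origin at the centre of one flat face (the lower one at the start), z along the disc's axis
- round3: chunky slice of branch, pale wood with a dark bark rim: a disc 60 mm in diameter and 22 mm thick, both rims bevelled (11 mm wide, 6 mm high; flat faces 38 mm across), about 40 g; all five rounds are alike. Origin at the centre of one flat face (the lower one at the start), z along the disc's axis
- round4: chunky slice of branch, pale wood with a dark bark rim: a disc 60 mm in diameter and 22 mm thick, both rims bevelled (11 mm wide, 6 mm high; flat faces 38 mm across), about 40 g; all five rounds are alike. Origin at the centre of one flat face (the lower one at the start), z along the disc's axis
- round5: chunky slice of branch, pale wood with a dark bark rim: a disc 60 mm in diameter and 22 mm thick, both rims bevelled (11 mm wide, 6 mm high; flat faces 38 mm across), about 40 g; all five rounds are alike. Origin at the centre of one flat face (the lower one at the start), z along the disc's axis
- hexkeys: bystander: folded hex-key set, blue, 100 x 22 x 18 mm, lying flat, origin under its centre
- eraser: bystander: whiteboard eraser, grey, 105 x 22 x 22 mm, origin under its centre
- mouse: bystander: black computer mouse, 115 x 62 x 34 mm, origin under its centre
- coaster1: bystander: wood slice 96 mm across, 16 mm thick, under coaster2; origin under its centre
- coaster2: bystander: wood slice 92 mm across, 16 mm thick, lying on coaster1; origin under its centre
- coaster3: bystander: wood slice 92 mm across, 16 mm thick, lying alone; origin under its centre
- mug: bystander: white mug, 80 mm across, 95 mm tall, origin under its centre
Things that resemble listed ones, but are neither listed nor needed, are in the scene too. Leave any orange or pink look-alike of the round5 alone. Leave any green or red look-alike of the round3 alone.

How it is judged:
By the outcome, as a careful person would: the job done as asked, in the order asked, and still so for the second after the job is handed in, with the robot touching nothing.
It also fails if it takes over 72 s, if anything falls off the work surface, if the arm or the gripper's body presses on something with over 40 N, if the wrist force passes 120 N, or if a joint passes its speed limit or range.

## Working session

There is one attempt and no reset: what is moved stays moved. The work goes in short steps, Python scripts to look and compute and a tool call to move; the robot and the scene stay as the last step left them, time stands still between calls to the robot, and variables do not carry over. Pictures are saved under pics/ and viewed, at most 10 in all, crops included, and the job is handed in when it is done.

Besides the shell and the picture viewer there is one more tool, called after "Call:" as name(argument=value, ...), one argument or row to a line, values as JSON. apply_moves: Moves the arm, as the interface text tells. Its arguments: {"type":"object","properties":{"targets":{"type":"array"},"grip_force":{"type":"number"}},"required":["targets"]}

```bash
mkdir -p pics; ls; python3 - <<'E'
from rig import bot, eyes
import cv2
s=bot.get_state();print(s)
for n in("scene","side"):
    f=eyes.grab_frame(n);cv2.imwrite(f"pics/{n}0.png",f["frame"][...,::-1]);print(n,f["camera_matrix"].round(1).tolist(),f["pose"].round(3).tolist())
E
```

```text
pics
{'time': 0.0, 'qpos': array([ 3.33684890e-01,  4.08200383e-02,  8.37708544e-02, -4.66021067e-04,
       -1.61552077e+00, -3.33690001e-01]), 'qd': array([ 0.00067418,  0.00099396,  0.00033862, -0.00079969,  0.00044812,
       -0.00095167]), 'joint_efforts': array([-7.27207535e-04, -3.68200672e+01,  3.47413230e+01,  6.93227157e+00,
       -5.48646509e-03, -9.47124363e-06]), 'ee_pos': array([5.99653269e-01, 6.77802160e-05, 2.30251768e-01]), 'tool_rot': array([ 2.22047342e+00, -2.22043942e+00, -1.87325025e-03]), 'wrist_force': array([ 0.56261827, -1.67138083,  0.30787196]), 'ft_torque': array([ 0.06427591, -0.01243049,  0.01369064]), 'finger_force': 0.0, 'finger_gap': 0.08554814084104322}
scene [[397.0, 0.0, 311.2], [0.0, 397.0, 207.0], [0.0, 0.0, 1.0]] [[-0.891, 0.342, -0.3, 0.872], [0.455, 0.686, -0.568, 0.703], [0.012, -0.642, -0.766, 1.074], [0.0, 0.0, 0.0, 1.0]]
side [[440.5, 0.0, 330.3], [0.0, 440.5, 192.3], [0.0, 0.0, 1.0]] [[-0.744, -0.505, 0.437, -0.087], [-0.668, 0.553, -0.498, 0.644], [0.01, -0.662, -0.749, 1.067], [0.0, 0.0, 0.0, 1.0]]
```

View pics/scene0.png

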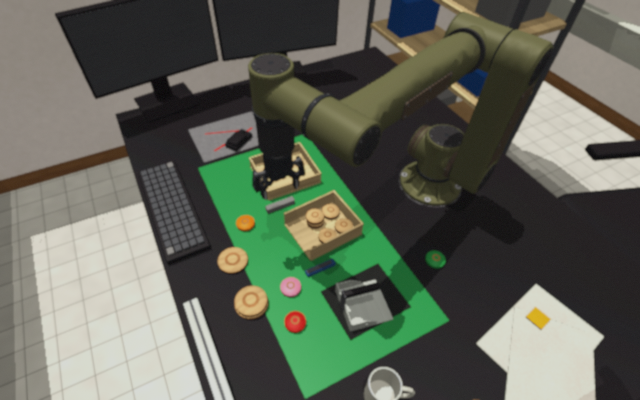

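View pics/side0.png

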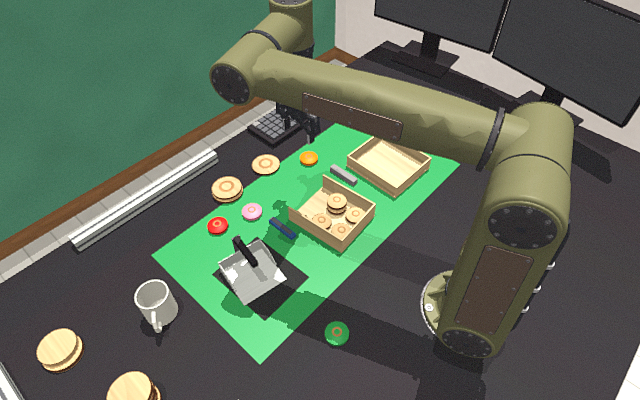

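The scene view shows the scoop at about (362,305), the tray at (323,225) and the box at (285,170). The side view shows them at (252,275), (337,213) and (388,163). I'll enlarge both.

```bash
python3 - <<'E'
import cv2
a=cv2.imread("pics/scene0.png")[180:340,270:430];cv2.imwrite("pics/c1.png",cv2.resize(a,None,fx=3.75,fy=3.75,interpolation=cv2.INTER_CUBIC))
a=cv2.imread("pics/side0.png")[130:310,200:440];cv2.imwrite("pics/c2.png",cv2.resize(a,None,fx=3.3333,fy=3.3333,interpolation=cv2.INTER_CUBIC))
E
```

```text
(no output)
```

View pics/c1.png

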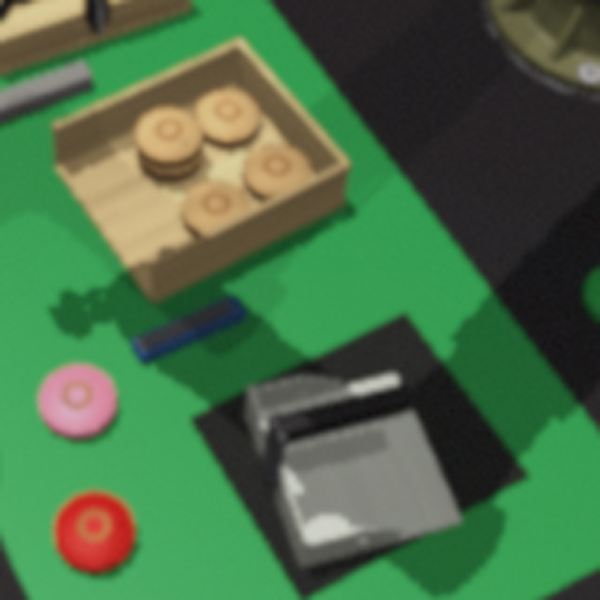

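View pics/c2.png

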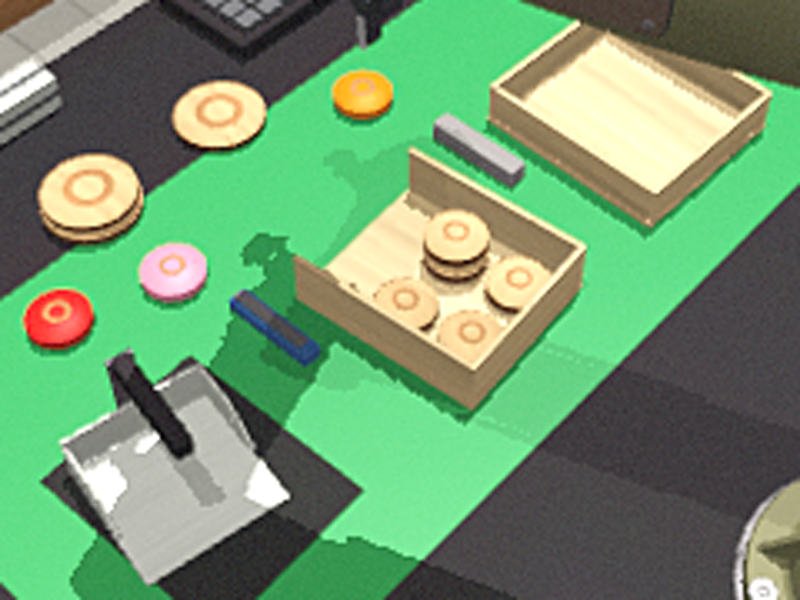

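```bash
cat > h.py <<'E'
import numpy as np,cv2
from scipy.optimize import least_squares
K={"scene":None,"side":None}
def cams():
    from rig import eyes
    return {n:(lambda f:(f["camera_matrix"],f["pose"]))(eyes.grab_frame(n)) for n in ("scene","side")}
def proj(c,P):
    K,T=c;q=(np.atleast_2d(P)-T[:3,3])@T[:3,:3];q=q@K.T;return q[:,:2]/q[:,2:]
def ray(c,uv,z):
    K,T=c;d=T[:3,:3]@np.linalg.inv(K)@[*uv,1];return T[:3,3]+d*(z-T[2,3])/d[2]
c1=lambda u,v:("scene",270+u/3.75,180+v/3.75)
c2=lambda u,v:("side",200+u/3.3333,130+v/3.3333)
def fit(C,pts,z0=0,x0=(.6,0,0)):
    def r(p):
        c,s=np.cos(p[2]),np.sin(p[2]);o=[]
        for (n,u,v),(x,y,z) in pts:
            o.append(proj(C[n],[p[0]+c*x-s*y,p[1]+s*x+c*y,z+z0])[0]-[u,v])
        return np.ravel(o)
    L=least_squares(lambda p:r(p),x0,loss="soft_l1");return L.x,r(L.x).reshape(-1,2)
E
python3 - <<'E'
from h import *
C=cams();m=.001
import pickle;pickle.dump(C,open("C.pkl","wb"))
def go(n,pts,z0=0):
    p,r=fit(C,[(a,np.array(b)*m) for a,b in pts],z0);print(n,p.round(4),"deg",np.degrees(p[2]).round(2));print(r.round(1).tolist());return p
t=go("tray",[(c1(240,40),(-100,-86,60)),(c1(350,163),(-100,86,60)),(c1(55,125),(100,-86,60)),(c1(155,302),(100,86,0)),(c2(585,247),(-100,-86,60)),(c2(475,370),(-100,86,60)),(c2(415,150),(100,-86,60)),(c2(297,258),(100,86,60)),(c2(470,412),(-100,86,0))])
go("mat",[(c1(193,420),(105,-85,3)),(c1(405,316),(-105,-85,3)),(c1(526,474),(-105,85,3)),(c1(305,598),(105,85,3)),(c2(190,357),(105,-85,3)),(c2(363,490),(-105,-85,3)),(c2(42,482),(105,85,3))])
go("scoop",[(c1(415,412),(-65,-66,0)),(c1(462,522),(-65,66,0)),(c2(290,495),(-65,-66,0)),(c2(150,583),(-65,66,0)),(c2(65,440),(65,66,45)),(c2(195,362),(65,-66,45)),(c2(183,433),(-34,0,106)),(c1(400,378),(-34,0,106)),(c2(122,353),(71,0,106))],.003)
go("box",[(c2(490,95),(105,95,50)),(c2(580,23),(105,-95,50)),(c2(770,97),(-105,-95,50)),(c2(650,195),(-105,95,50)),(c2(650,225),(-105,95,0)),(c1(195,10),(-105,95,0)),(("scene",250,153),(105,-95,50)),(("scene",300,145),(-105,-95,50))])
cs,sn=np.cos(t[2]),np.sin(t[2]);R=np.array([[cs,-sn],[sn,cs]])
for z,a,b in [(.048,(168,130),(457,232)),(.026,(228,112),(518,278)),(.026,(277,167),(472,332)),(.026,(216,203),(405,300))]:
    A=ray(C["scene"],c1(*a)[1:],z)[:2];B=ray(C["side"],c2(*b)[1:],z)[:2];print("round",A.round(3),B.round(3),"in tray mm",(((A+B)/2-t[:2])@R*1000).round(0))
E
```

```text
tray [0.4602 0.0112 0.079 ] deg 4.53
[[0.4, -1.2], [0.6, -0.3], [-0.9, -0.8], [-0.4, 0.0], [0.7, 0.1], [-0.4, 0.7], [-1.1, -0.6], [-1.5, 0.2], [0.5, 0.1]]
mat [0.4697 0.296  0.0294] deg 1.68
[[-1.1, -1.0], [0.2, -1.8], [1.5, -0.0], [-0.4, 0.6], [-0.4, -0.4], [0.6, 0.2], [-1.1, 0.3]]
scoop [ 0.4859  0.3054 -0.1969] deg -11.28
[[-5.8, -10.8], [-1.2, -0.8], [-0.1, 0.5], [-0.4, 0.4], [-1.1, -0.1], [2.2, -0.4], [0.8, 2.5], [1.8, 2.0], [-1.0, -0.5]]
box [ 0.4656 -0.2739 -0.0086] deg -0.49
[[-1.6, -0.9], [6.8, -6.8], [-0.2, -0.6], [1.4, 1.3], [-0.5, 2.7], [0.3, 0.2], [-0.6, 5.3], [0.1, -2.9]]
round [ 0.475 -0.022] [ 0.472 -0.025] in tray mm [ 10. -35.]
round [ 0.408 -0.031] [ 0.407 -0.036] in tray mm [-56. -40.]
round [0.399 0.043] [0.398 0.039] in tray mm [-59.  35.]
round [0.466 0.054] [0.466 0.052] in tray mm [ 9. 41.]
```

```bash
cat >> h.py <<'E'
import json,pickle
from scipy.spatial.transform import Rotation as Ro
def load(): d=json.load(open("cmd.json"));return np.array(d[0]),Ro.from_rotvec(d[1])
def save(p,R): json.dump([list(p),list(R.as_rotvec())],open("cmd.json","w"))
def apply(row):  # row actually commanded -> update cmd
    p,R=load();save(p+R.apply(np.array(row[3:6])*1e-3),R*Ro.from_rotvec(np.radians(row[:3])))
def delta(p,R):
    p0,R0=load();return np.r_[np.degrees((R0.inv()*R).as_rotvec()),R0.inv().apply(p-p0)*1e3].round(1).tolist()
# scoop pose -> TCP. yaw about z, pitch: nose up positive (deg). grip in scoop (15,0,95), TCP 19 mm further along fingers
FLIP=Ro.from_matrix(np.array([[-1,0,0],[0,1,0],[0,0,-1.]]))  # tool x=-scoop x, y=+scoop y
def tcp(o,yaw,pitch=0,gx=.015,gz=.076):
    S=Ro.from_euler("z",yaw,degrees=True)*Ro.from_euler("y",pitch,degrees=True)
    return np.array(o)+S.apply([gx,0,gz]),S*FLIP
E
python3 - <<'E'
from h import *
C=pickle.load(open("C.pkl","rb"));m=.001
def go(n,pts,z0=0):
    p,r=fit(C,[(a,np.array(b)*m) for a,b in pts],z0);print(n,p.round(4),"deg",np.degrees(p[2]).round(2));print(r.round(1).tolist());return p
s=go("scoop",[(c1(462,522),(-65,66,0)),(c2(290,495),(-65,-66,0)),(c2(150,583),(-65,66,0)),(c2(65,440),(65,66,45)),(c2(195,362),(65,-66,45)),(c2(122,353),(71,0,106))],.003)
go("box",[(c2(490,95),(105,95,50)),(c2(770,97),(-105,-95,50)),(c2(650,195),(-105,95,50)),(c2(650,225),(-105,95,0)),(c1(195,10),(-105,95,0))])
for n,a,z in [("pink",c2(175,262),.022),("red",c2(58,312),.022),("orange",c2(362,85),.022),("hex",c2(278,328),.018),("eraser",c2(478,150),.022),("coas",c2(90,185),.032)]: print(n,ray(C["side"],a[1:],z).round(3))
save(np.array([.6,0,.231]),Ro.from_rotvec([2.2214,-2.2214,0]))
g,R=tcp((s[0],s[1],.003),np.degrees(s[2]));print(g);print(delta(g,R),delta(g+[0,0,.12],R))
R2=R*Ro.from_euler("z",180,degrees=True);print(delta(g,R2))
E
```

```text
scoop [ 0.4852  0.3055 -0.1913] deg -10.96
[[-0.9, -1.0], [0.1, 0.5], [-0.0, 0.6], [-1.0, 0.3], [2.1, -0.3], [-1.0, -0.3]]
box [ 0.4656 -0.2772 -0.0228] deg -1.31
[[-1.0, -1.8], [0.4, -0.7], [1.4, 0.7], [-0.5, 2.2], [-0.3, -0.0]]
pink [0.654 0.16  0.022]
red [0.687 0.268 0.022]
orange [ 0.689 -0.125  0.022]
hex [0.532 0.147 0.018]
eraser [ 0.541 -0.136  0.022]
coas [0.777 0.155 0.032]
[0.49989015 0.3026683  0.079     ]
[-0.0, -0.0, 101.0, -302.7, 100.1, 152.0] [-0.0, -0.0, 101.0, -302.7, 100.1, 32.0]
[0.0, -0.0, -79.0, -302.7, 100.1, 152.0]
```

```bash
sed -i 's/^FLIP=.*/FLIP=Ro.from_matrix(np.diag([1.,-1,-1]))  # tool x=+scoop x, y=-scoop y/' h.py
```

Call:
apply_moves(
  targets=[
    [0,0,-79,-303,100,32,1],
    [0,0,-79,-303,100,32,1],
    [0,0,-79,-303,100,32,1],
    [0,0,-79,-303,100,32,1],
    [0,0,-79,-303,100,32,1],
    [0,0,-79,-303,100,32,1],
    [0,0,-79,-303,100,32,1],
    [0,0,-79,-303,100,32,1],
    [0,0,-79,-303,100,32,1],
    [0,0,-79,-303,100,32,1],
    [0,0,-79,-303,100,32,1],
    [0,0,-79,-303,100,32,1],
    [0,0,-79,-303,100,32,1],
  ],
  grip_force=100,
)

```text
time: 1.5
ee_pos: [0.5001, 0.3028, 0.1993]
tool_rot: [-3.127, 0.305, 0.0]
wrist_force: [-0.2, 0.5, -0.3]
finger_gap: 0.0852
finger_force: 0.0
```

```bash
python3 - <<'E'
from h import *
from rig import eyes
apply([0,0,-79,-303,100,32])
f=eyes.grab_frame("wrist");cv2.imwrite("pics/w1.png",f["frame"][...,::-1])
c=(f["camera_matrix"],f["pose"]);p,R=load()
S=Ro.from_euler("z",-10.96,degrees=True)
for l in [(-34,9,106),(-34,-9,106),(71,9,106),(71,-9,106),(-65,66,2),(-65,-66,2)]:print(l,proj(c,S.apply(np.array(l)*1e-3)+[.4852,.3055,.003]).round(0).tolist())
E
```

```text
(-34, 9, 106) [[302.0, 257.0]]
(-34, -9, 106) [[322.0, 257.0]]
(71, 9, 106) [[300.0, 140.0]]
(71, -9, 106) [[323.0, 140.0]]
(-65, 66, 2) [[261.0, 238.0]]
(-65, -66, 2) [[363.0, 238.0]]
```

View pics/w1.png

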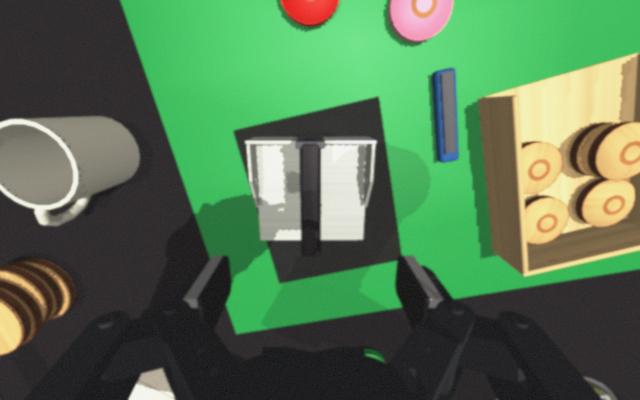

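The handle (cols 300–322, rows 142–256) and nose edge (row 240) match the prediction within 2 px, so I can grasp.

Call:
apply_moves(
  targets=[
    [0,0,0,0,0,40,1],
    [0,0,0,0,0,80,1],
    [0,0,0,0,0,110,1],
    [0,0,0,0,0,120,1],
    [0,0,0,0,0,120,1],
    [0,0,0,0,0,120,0],
    [0,0,0,0,0,120,0],
    [0,0,0,0,0,120,0],
    [0,0,0,0,0,120,0],
    [0,0,0,0,0,120,0],
    [0,0,0,0,0,120,0],
    [0,0,0,0,0,120,0],
    [0,0,0,0,0,120,0],
    [0,0,0,0,0,120,0],
  ],
  grip_force=110,
)

```text
time: 2.95
ee_pos: [0.5004, 0.3034, 0.0803]
tool_rot: [-3.126, 0.301, -0.002]
wrist_force: [-1.0, 0.5, 5.9]
finger_gap: 0.0163
finger_force: 108.2
```

```bash
cat >> h.py <<'E'
T=(.4602,.0112,4.53)
def intray(x,y,z,pitch=0,yaw=0): 
    a=Ro.from_euler("z",T[2],degrees=True).apply([x*1e-3,y*1e-3,0]);return tcp((T[0]+a[0],T[1]+a[1],z*1e-3),T[2]+yaw,pitch)
E
python3 - <<'E'
from h import *
apply([0,0,0,0,0,120])
p,R=load();print(p)
print("up",delta(p+[0,0,.12],R));t,Q=intray(130,0,123);print(t,delta(t,Q))
E
```

```text
[0.4999937  0.3029937  0.07899158]
up [0.0, 0.0, 0.0, -0.0, 0.0, -120.0]
[0.60474704 0.02265226 0.199     ] [0.0, 0.0, -15.5, 156.3, 255.2, -120.0]
```

Call:
apply_moves(
  targets=[
    [0,0,0,0,0,-20,0],
    [0,0,0,0,0,-50,0],
    [0,0,0,0,0,-90,0],
    [0,0,0,0,0,-120,0],
    [0,0,-3,20,33,-120,0],
    [0,0,-6,45,74,-120,0],
    [0,0,-9,71,115,-120,0],
    [0,0,-12,97,156,-120,0],
    [0,0,-15.5,122,197,-120,0],
    [0,0,-15.5,142,230,-120,0],
    [0,0,-15.5,156,255,-120,0],
    [0,0,-15.5,156,255,-120,0],
    [0,0,-15.5,156,255,-120,0],
  ],
)

```text
time: 4.25
ee_pos: [0.604, 0.0222, 0.1977]
tool_rot: [3.139, 0.121, -0.004]
wrist_force: [-0.4, -0.1, -2.2]
finger_gap: 0.0163
finger_force: 107.9
```

```bash
python3 - <<'E'
from h import *
from rig import eyes,bot
apply([0,0,-15.5,156,255,-120])
print(load()[0])
s=bot.get_state();P=s["ee_pos"];S=Ro.from_rotvec(s["tool_rot"])*FLIP.inv()
L=np.array([(-65,66,0),(-65,-66,0),(65,66,45),(65,-66,45),(-34,0,106)])*1e-3
W=S.apply(L-[.015,0,.076])+P
ims=[]
for n in("side","scene","wrist"):
    f=eyes.grab_frame(n);im=f["frame"][...,::-1].copy();q=proj((f["camera_matrix"],f["pose"]),W)
    for u,v in q: cv2.circle(im,(int(round(u)),int(round(v))),1,(255,0,255),-1)
    u,v=q.mean(0).astype(int) if n!="wrist" else (320,200);w,h=(133,100) if n!="wrist" else (200,150)
    u=np.clip(u,w,640-w);v=np.clip(v,h,400-h)
    ims.append(cv2.resize(im[v-h:v+h,u-w:u+w],(400,300),interpolation=cv2.INTER_CUBIC))
cv2.imwrite("pics/m1.png",np.vstack([np.hstack(ims[:2]),np.hstack([ims[2],ims[2]*0])]))
E
```

```text
[0.60447622 0.02291754 0.19899886]
```

View pics/m1.png

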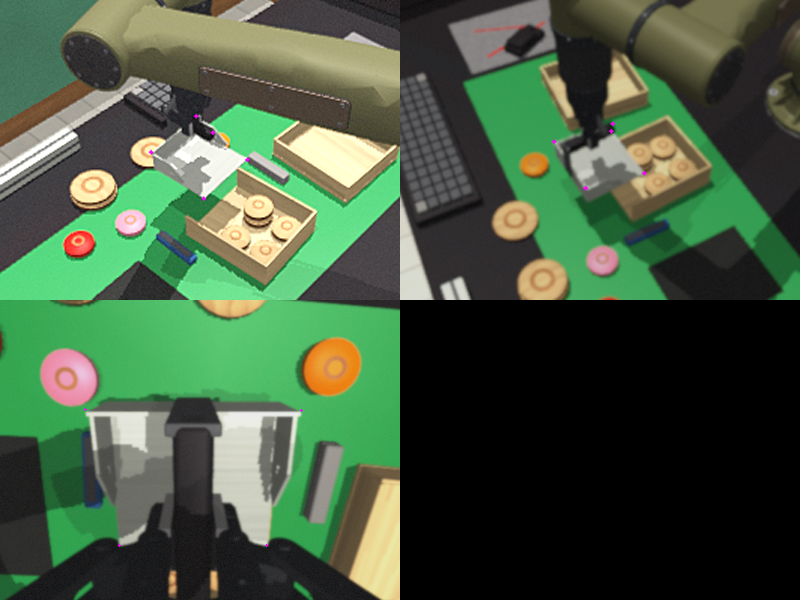

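```bash
python3 - <<'E'
from h import *
for x,z,p in [(130,30,-3),(130,10.5,-3)]:
    print(delta(*intray(x,0,z,p)))
E
```

```text
[0.0, 3.0, -0.0, -3.7, 0.3, 92.3]
[0.0, 3.0, -0.0, -3.7, 0.3, 111.8]
```

Call:
apply_moves(
  targets=[
    [0,1,0,0,0,20,0],
    [0,3,0,-3.7,0.3,50,0],
    [0,3,0,-3.7,0.3,80,0],
    [0,3,0,-3.7,0.3,97,0],
    [0,3,0,-3.7,0.3,107,0],
    [0,3,0,-3.7,0.3,112,0],
    [0,3,0,-3.7,0.3,112,0],
    [0,3,0,-3.7,0.3,112,0],
  ],
)

```text
time: 5.2
ee_pos: [0.6014, 0.0226, 0.0885]
tool_rot: [-3.136, -0.124, -0.085]
wrist_force: [0.9, 0.2, -2.0]
finger_gap: 0.0163
finger_force: 108.0
```

Call:
apply_moves(
  targets=[
    [0,0,0,0,0,2,0],
    [0,0,0,0,0,2,0],
    [0,0,0,0,0,2,0],
  ],
)

```text
time: 5.5
ee_pos: [0.601, 0.0224, 0.0856]
tool_rot: [-3.136, -0.123, -0.083]
wrist_force: [0.7, 1.1, -2.2]
finger_gap: 0.0165
finger_force: 108.0
```

Call:
apply_moves(
  targets=[
    [0,0,0,0,0,1,0],
    [0,0,0,0,0,1,0],
    [0,0,0,0,0,1,0],
  ],
)

```text
time: 5.8
ee_pos: [0.6014, 0.0223, 0.0851]
tool_rot: [-3.136, -0.123, -0.084]
wrist_force: [1.2, 0.2, 1.5]
finger_gap: 0.0165
finger_force: 108.6
```

```bash
python3 - <<'E'
from h import *
apply([0,3,0,-3.7,.3,112]);apply([0,0,0,0,0,3])
p,R=load();a=Ro.from_euler("z",T[2],degrees=True)
for d in(75,150,155):print(d,delta(p+a.apply([-d*1e-3,0,0]),R))
E
```

```text
75 [0.0, 0.0, 0.0, -74.9, 0.0, -3.9]
150 [0.0, 0.0, 0.0, -149.8, 0.1, -7.8]
155 [0.0, 0.0, 0.0, -154.8, 0.1, -8.1]
```

Call:
apply_moves(
  targets=[
    [0,0,0,-6,0,-0.3,0],
    [0,0,0,-14,0,-0.7,0],
    [0,0,0,-22,0,-1.1,0],
    [0,0,0,-30,0,-1.5,0],
    [0,0,0,-38,0,-2,0],
    [0,0,0,-46,0,-2.4,0],
    [0,0,0,-54,0,-2.8,0],
    [0,0,0,-62,0,-3.2,0],
    [0,0,0,-70,0,-3.6,0],
    [0,0,0,-78,0,-4,0],
    [0,0,0,-86,0,-4.5,0],
    [0,0,0,-94,0,-4.9,0],
    [0,0,0,-100,0,-5.2,0],
    [0,0,0,-100,0,-5.2,0],
  ],
)

```text
time: 7.2
ee_pos: [0.5006, 0.0145, 0.0848]
tool_rot: [-3.136, -0.124, -0.084]
wrist_force: [1.8, -0.1, 4.8]
finger_gap: 0.0161
finger_force: 109.0
```

Call:
apply_moves(
  targets=[
    [0,0,0,-6,0,-0.3,0],
    [0,0,0,-14,0,-0.7,0],
    [0,0,0,-22,0,-1.1,0],
    [0,0,0,-30,0,-1.5,0],
    [0,0,0,-36,0,-1.9,0],
    [0,0,0,-42,0,-2.2,0],
    [0,0,0,-46,0,-2.4,0],
    [0,0,0,-50,0,-2.6,0],
    [0,0,0,-50,0,-2.6,0],
  ],
)

```text
time: 8.1
ee_pos: [0.4514, 0.0107, 0.0849]
tool_rot: [-3.136, -0.124, -0.085]
wrist_force: [3.0, 0.6, 5.9]
finger_gap: 0.0163
finger_force: 109.1
```

```bash
python3 - <<'E'
from h import *
from rig import eyes
apply([0,0,0,-100,0,-5.2]);apply([0,0,0,-50,0,-2.6])
a=eyes.grab_frame("side")["frame"][140:280,260:420];b=eyes.grab_frame("scene")["frame"][150:290,240:400]
cv2.imwrite("pics/m2.png",cv2.resize(np.hstack([a,b])[...,::-1],None,fx=2.5,fy=2.5,interpolation=cv2.INTER_CUBIC))
E
```

```text
(no output)
```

View pics/m2.png

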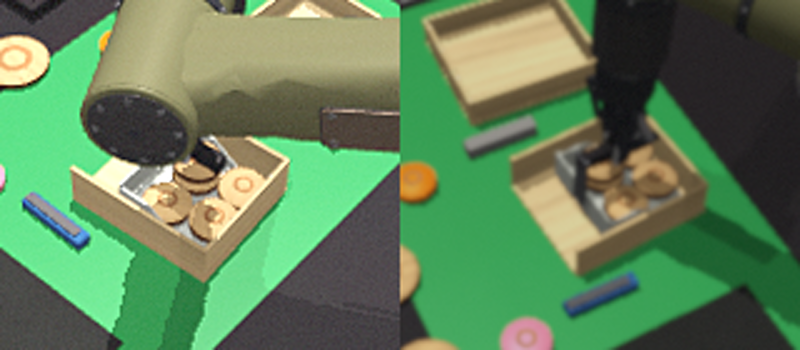

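The picture shows all five rounds over the pan, with the far pair at the tray's back wall. I'll push on until the nose meets the wall.

Call:
apply_moves(
  targets=[
    [0,0,0,-2,0,-0.1,0],
    [0,0,0,-4,0,-0.2,0],
    [0,0,0,-5,0,-0.3,0],
    [0,0,0,-5,0,-0.3,0],
  ],
)

```text
time: 8.6
ee_pos: [0.4468, 0.0103, 0.0849]
tool_rot: [-3.136, -0.124, -0.085]
wrist_force: [3.8, 0.9, 6.5]
finger_gap: 0.0163
finger_force: 109.2
```

Call:
apply_moves(
  targets=[
    [0,0,0,-2,0,-0.1,0],
    [0,0,0,-3,0,-0.15,0],
    [0,0,0,-3,0,-0.15,0],
  ],
)

```text
time: 8.9
ee_pos: [0.4444, 0.0102, 0.0853]
tool_rot: [-3.135, -0.124, -0.088]
wrist_force: [5.8, 0.0, 4.9]
finger_gap: 0.0162
finger_force: 109.1
```

```bash
cat >> h.py <<'E'
G=np.array([.015,0,.076])
def scoop():
    p,R=load();S=R*FLIP.inv();o=p-S.apply(G);return o,S
def scoopto(nose,yaw,pitch): # nose world (m)
    S=Ro.from_euler("z",yaw,degrees=True)*Ro.from_euler("y",pitch,degrees=True)
    o=np.array(nose)+S.apply([.065,0,0]);return delta(o+S.apply(G),S*FLIP)
E
python3 - <<'E'
from h import *
apply([0,0,0,-5,0,-.3]);apply([0,0,0,-3,0,-.15])
o,S=scoop();n=o+S.apply([-.065,0,0]);h=o+S.apply([.065,0,0])
a=Ro.from_euler("z",T[2],degrees=True)
print("nose tray",a.inv().apply(n-[T[0],T[1],0])*1e3,"heel z",h[2],S.as_euler("zyx",degrees=True))
for p in(1,5,9,13):print(p,scoopto([n[0],n[1],h[2]+.13*np.sin(np.radians(p))],T[2],p))
n2=n+a.apply([.012,0,0]);N=lambda z,p:[n2[0],n2[1],z]
for z in (.06,.09,.125):print(z,scoopto(N(z,13),T[2],13))
E
```

```text
nose tray [-92.92890812   0.10286135   3.90047745] heel z 0.010698362365063333 [ 4.50614041 -2.9883676   0.23321478]
1 [0.0, -4.0, -0.0, 5.6, -0.0, -3.3]
5 [0.0, -8.0, -0.0, 10.7, -0.0, -6.2]
9 [0.0, -12.0, -0.0, 15.5, -0.0, -8.8]
13 [-0.0, -16.0, -0.0, 19.7, -0.0, -11.0]
0.06 [-0.0, -16.0, -0.0, 32.8, -0.1, -30.4]
0.09 [-0.0, -16.0, -0.0, 34.3, -0.1, -60.4]
0.125 [-0.0, -16.0, -0.0, 36.2, -0.0, -95.3]
```

Call:
apply_moves(
  targets=[
    [0,-2,0,4,0,-1.7,0],
    [0,-4,0,6.6,0,-3.3,0],
    [0,-6,0,9,0,-4.8,0],
    [0,-8,0,11.7,0,-6.2,0],
    [0,-10,0,14,0,-7.5,0],
    [0,-12,0,16.5,0,-8.8,0],
    [0,-14,0,18.7,0,-10,0],
    [0,-16,0,20.7,0,-11,0],
    [0,-16,0,20.7,0,-11,0],
    [0,-16,0,27,0,-14,0],
    [0,-16,0,31,0,-20,0],
    [0,-16,0,33,0,-30,0],
    [0,-16,0,34,0,-45,0],
    [0,-16,0,34.5,0,-60,0],
    [0,-16,0,35.5,0,-75,0],
    [0,-16,0,36,0,-88,0],
    [0,-16,0,36,0,-95,0],
    [0,-16,0,36,0,-95,0],
  ],
)

```text
time: 10.7
ee_pos: [0.4745, 0.0125, 0.1824]
tool_rot: [3.111, 0.122, -0.351]
wrist_force: [-0.2, -0.5, -4.1]
finger_gap: 0.0164
finger_force: 107.8
```

```bash
python3 - <<'E'
from h import *
from rig import eyes
apply([0,-16,0,36,0,-95]);print(scoop()[0])
a=eyes.grab_frame("side")["frame"][120:280,250:410];b=eyes.grab_frame("scene")["frame"][130:290,240:400]
cv2.imwrite("pics/m3.png",cv2.resize(np.hstack([a,b])[...,::-1],None,fx=2.5,fy=2.5,interpolation=cv2.INTER_CUBIC))
E
```

```text
[0.44250566 0.00986585 0.11005589]
```

View pics/m3.png

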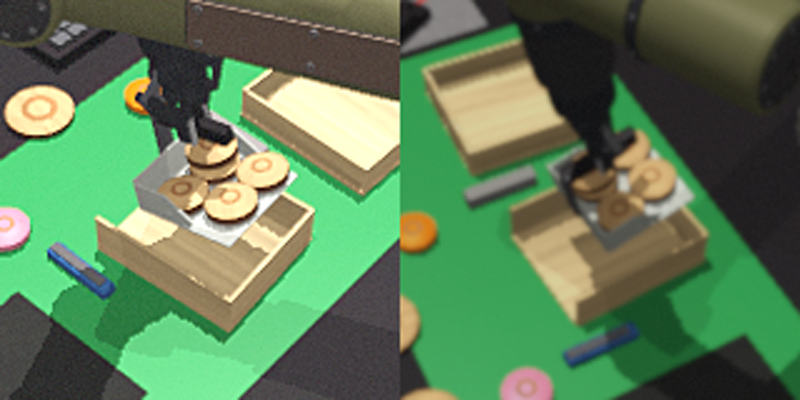

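```bash
python3 - <<'E'
from h import *
n=lambda x,z:[.4656+x*1e-3,-.2765,z*1e-3]
A=scoopto(n(15,125),-1,13);print(A)
apply([round(v) for v in A[:3]]+[round(v) for v in A[3:]])
for p,z,x in [(0,80,15),(-8,62,15),(-14,45,15),(-20,32,15),(-26,24,15),(-32,20,15),(-38,18,15),(-45,18,20),(-45,18,35),(-50,22,50),(-50,60,60),(-30,110,60),(0,140,60)]:
    print(p,z,x,scoopto(n(x,z),-1,p))
E
```

```text
[1.2, 0.0, 5.4, 76.3, 297.6, -17.9]
0 80 15 [0.2, 13.0, 0.4, -8.7, -0.6, 27.9]
-8 62 15 [0.2, 21.0, 0.4, -18.1, -0.7, 37.8]
-14 45 15 [0.2, 27.0, 0.4, -24.9, -0.8, 50.0]
-20 32 15 [0.1, 33.0, 0.4, -33.1, -0.9, 59.4]
-26 24 15 [0.1, 39.0, 0.4, -42.7, -1.0, 65.1]
-32 20 15 [0.1, 45.0, 0.4, -53.3, -1.1, 68.1]
-38 18 15 [0.1, 51.0, 0.4, -64.4, -1.1, 70.3]
-45 18 20 [0.0, 58.0, 0.4, -72.8, -1.3, 71.1]
-45 18 35 [0.0, 58.0, 0.4, -58.2, -1.4, 67.7]
-50 22 50 [0.0, 63.0, 0.5, -53.8, -1.7, 62.8]
-50 60 60 [0.0, 63.0, 0.5, -52.6, -1.7, 23.5]
-30 110 60 [0.1, 43.0, 0.4, -25.8, -1.3, -29.6]
0 140 60 [0.2, 13.0, 0.4, 21.6, -0.9, -40.7]
```

Call:
apply_moves(
  targets=[
    [0,0,0,0,0,-8,0],
    [0,0,0,2,6,-18,0],
    [0,0,1,5,18,-18,0],
    [0,0,1,9,34,-18,0],
    [0,0,1,14,54,-18,0],
    [0,0,2,19,76,-18,0],
    [0,0,2,25,98,-18,0],
    [1,0,2,31,120,-18,0],
    [1,0,3,37,144,-18,0],
    [1,0,3,43,168,-18,0],
    [1,0,4,49,192,-18,0],
    [1,0,4,55,216,-18,0],
    [1,0,5,61,238,-18,0],
    [1,0,5,66,258,-18,0],
    [1,0,5,70,274,-18,0],
    [1,0,5,73,286,-18,0],
    [1,0,5,75,294,-18,0],
    [1,0,5,76,298,-18,0],
    [1,0,5,76,298,-18,0],
  ],
)

```text
time: 12.7
ee_pos: [0.5753, -0.2788, 0.1812]
tool_rot: [3.12, -0.017, -0.356]
wrist_force: [-0.7, 0.5, -4.4]
finger_gap: 0.0163
finger_force: 107.8
```

```bash
python3 - <<'E'
from h import *
from rig import eyes,bot
print(bot.get_state()["ee_pos"],load()[0])
a=eyes.grab_frame("side")["frame"][80:240,300:460];b=eyes.grab_frame("scene")["frame"][90:250,210:370]
cv2.imwrite("pics/m4.png",cv2.resize(np.hstack([a,b])[...,::-1],None,fx=2.5,fy=2.5,interpolation=cv2.INTER_CUBIC))
E
```

```text
[ 0.5753228  -0.27884842  0.18122298] [ 0.57536398 -0.27859673  0.18118258]
```

View pics/m4.png

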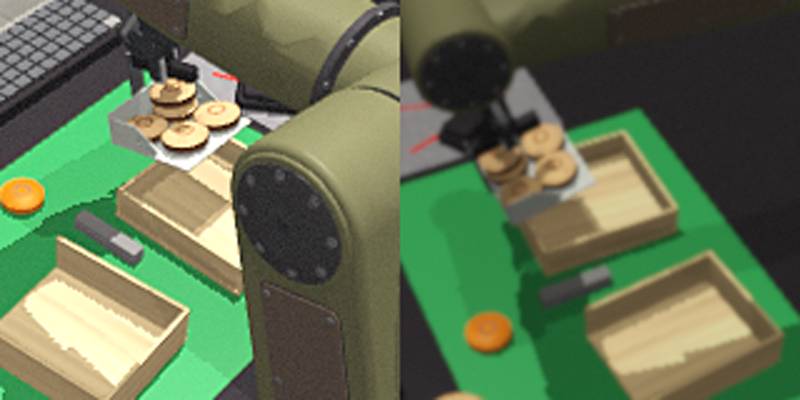

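All five rounds are still aboard and the nose is over the box. Next I tip low down.

Call:
apply_moves(
  targets=[
    [0,6,0,-4,0,14,0],
    [0,13,0,-9,-0.6,28,0],
    [0,17,0,-13,-0.6,33,0],
    [0,21,0,-18,-0.7,38,0],
    [0,27,0,-25,-0.8,50,0],
    [0,30,0,-29,-0.8,55,0],
    [0,33,0,-33,-1,59,0],
    [0,36,0,-38,-1,62,0],
    [0,39,0,-43,-1,65,0],
    [0,42,0,-48,-1,66.5,0],
    [0,45,0,-53,-1,68,0],
    [0,48,0,-59,-1,69,0],
    [0,51,0,-64,-1,70,0],
    [0,51,0,-64,-1,70,0],
    [0,58,0,-73,-1,71,0],
    [0,58,0,-73,-1,71,0],
    [0,58,0,-65,-1,69,0],
    [0,58,0,-58,-1,68,0],
    [0,63,0,-54,-1,63,0],
    [0,63,0,-54,-1,63,0],
  ],
)

```text
time: 14.8
ee_pos: [0.5091, -0.2765, 0.1312]
tool_rot: [2.844, -0.014, 1.324]
wrist_force: [0.7, -0.0, -3.4]
finger_gap: 0.0164
finger_force: 109.1
```

```bash
python3 - <<'E'
from h import *
from rig import eyes,bot
apply([0,63,0,-54,-1,63])
s=bot.get_state();print(s["ee_pos"],load()[0],s["wrist_force"])
a=eyes.grab_frame("side")["frame"][80:240,300:460];b=eyes.grab_frame("scene")["frame"][90:250,210:370]
cv2.imwrite("pics/m5.png",cv2.resize(np.hstack([a,b])[...,::-1],None,fx=2.5,fy=2.5,interpolation=cv2.INTER_CUBIC))
E
```

```text
[ 0.50908439 -0.27650509  0.13119406] [ 0.50859248 -0.27703229  0.13193708] [ 0.72338758 -0.0199776  -3.36748273]
```

```bash
python3 - <<'E'
from h import *
n=lambda x,z:[.4656+x*1e-3,-.2765,z*1e-3]
for p,z,x in [(-50,25,60),(-50,30,75),(-50,45,80),(-50,70,80),(-50,100,80)]:
    print(p,z,x,scoopto(n(x,z),-1,p))
E
```

```text
-50 25 60 [-0.2, -0.0, 0.4, 9.0, -0.7, 5.8]
-50 30 75 [-0.2, -0.0, 0.4, 22.5, -0.9, 14.0]
-50 45 80 [-0.2, -0.0, 0.4, 37.2, -0.9, 8.2]
-50 70 80 [-0.2, -0.0, 0.4, 56.3, -0.8, -7.8]
-50 100 80 [-0.2, -0.0, 0.4, 79.3, -0.8, -27.1]
```

Call:
apply_moves(
  targets=[
    [0,0,0,4,0,2,0],
    [0,0,0,9,-0.5,6,0],
    [0,0,0,16,-0.5,10,0],
    [0,0,0,22,-0.5,14,0],
    [0,0,0,22,-0.5,14,0],
    [0,0,0,22,-0.5,14,0],
  ],
)

```text
time: 15.5
ee_pos: [0.5336, -0.2766, 0.1398]
tool_rot: [2.842, -0.013, 1.324]
wrist_force: [-0.2, -0.2, -2.8]
finger_gap: 0.0164
finger_force: 109.2
```

```bash
python3 - <<'E'
from h import *
from rig import eyes,bot
apply([0,0,0,22,-.5,14])
print(bot.get_state()["wrist_force"])
a=eyes.grab_frame("side")["frame"][80:240,300:460];b=eyes.grab_frame("scene")["frame"][90:250,210:370]
cv2.imwrite("pics/m6.png",cv2.resize(np.hstack([a,b])[...,::-1],None,fx=2.5,fy=2.5,interpolation=cv2.INTER_CUBIC))
# knot rings: sandy pixels colours in box region vs m4 & m3 unaided -> predicted box rim in scene, count dark bark pixels inside
E
```

```text
[-0.1516422  -0.16854962 -2.8090236 ]
```

Call:
apply_moves(
  targets=[
    [0,0,0,6,0,-3,0],
    [0,0,0,18,0,-9,0],
    [0,0,0,34,0,-22,0],
    [0,0,0,50,0,-36,0],
    [0,0,0,57,0,-41,0],
    [0,0,0,57,0,-41,0],
    [0,0,0,57,0,-41,0],
  ],
)

```text
time: 16.3
ee_pos: [0.5385, -0.2763, 0.2092]
tool_rot: [2.842, -0.013, 1.324]
wrist_force: [-0.2, 0.9, -1.9]
finger_gap: 0.016
finger_force: 109.3
```

```bash
python3 - <<'E'
from h import *
from rig import eyes,bot
apply([0,0,0,57,0,-41])
W=[]
for i in range(3):
    a=eyes.grab_frame("side")["frame"];b=eyes.grab_frame("scene")["frame"];W.append(bot.get_state()["wrist_force"][2])
print(W)
a=a[80:240,300:460];b=b[90:250,210:370]
cv2.imwrite("pics/m7.png",cv2.resize(np.hstack([a,b])[...,::-1],None,fx=2.5,fy=2.5,interpolation=cv2.INTER_CUBIC))
print(scoop()[0])
n=lambda x,z:[.4656+x*1e-3,-.2765,z*1e-3]
for p,z,x in [(0,130,60)]:
    print(p,z,x,scoopto(n(x,z),-1,p))
E
```

```text
[np.float64(-3.3176453115707982), np.float64(-1.451793471794279), np.float64(-2.415085140093556)]
[ 0.58726716 -0.27730509  0.14947189]
0 130 60 [-0.0, -50.0, 0.4, 40.1, 0.6, 53.7]
```

```bash
python3 - <<'E'
from h import *
n=lambda x,z:[.4656+x*1e-3,-.2765,z*1e-3]
A=[0,-50,0,40,0,54];apply(A)
for z in(.130,.030,.006,.003):
    p,R=tcp((.4697,.296,z),1.7,0);print(z,delta(p,R))
E
```

```text
0.13 [0.2, -0.0, -2.3, -127.0, -572.5, -1.8]
0.03 [0.2, -0.0, -2.3, -127.0, -572.8, 98.2]
0.006 [0.2, -0.0, -2.3, -127.0, -572.8, 122.2]
0.003 [0.2, -0.0, -2.3, -127.0, -572.8, 125.2]
```

Call:
apply_moves(
  targets=[
    [0,-7,0,6,0,-15,0],
    [0,-14,0,12,0,-10,0],
    [0,-21,0,18,0,5,0],
    [0,-28,0,24,0,20,0],
    [0,-35,0,30,0,34,0],
    [0,-42,0,35,0,45,0],
    [0,-50,0,40,0,54,0],
    [0,-50,0,40,0,54,0],
    [0,-50,0,40,0,54,0],
  ],
)

```text
time: 17.5
ee_pos: [0.6069, -0.2769, 0.2015]
tool_rot: [3.14, -0.015, -0.008]
wrist_force: [-1.1, -0.8, -0.3]
finger_gap: 0.0166
finger_force: 109.0
```

Call:
apply_moves(
  targets=[
    [0,0,0,-6,-25,-2,0],
    [0,0,0,-15,-70,-2,0],
    [0,0,-2.3,-127,-573,-2,0],
    [0,0,-2.3,-127,-573,-2,0],
    [0,0,-2.3,-127,-573,-2,0],
    [0,0,-2.3,-127,-573,-2,0],
    [0,0,-2.3,-127,-573,-2,0],
    [0,0,-2.3,-127,-573,-2,0],
    [0,0,-2.3,-127,-573,-2,0],
    [0,0,-2.3,-127,-573,-2,0],
    [0,0,-2.3,-127,-573,-2,0],
    [0,0,-2.3,-127,-573,-2,0],
    [0,0,-2.3,-127,-573,-2,0],
    [0,0,-2.3,-127,-573,-2,0],
    [0,0,-2.3,-127,-573,-2,0],
  ],
)

```text
time: 19.0
ee_pos: [0.4847, 0.2963, 0.2082]
tool_rot: [3.141, 0.047, 0.004]
wrist_force: [-0.3, -0.3, -2.5]
finger_gap: 0.0163
finger_force: 109.1
```

Call:
apply_moves(
  targets=[
    [0,0,0,0,0,20,0],
    [0,0,0,0,0,50,0],
    [0,0,0,0,0,80,0],
    [0,0,0,0,0,100,0],
    [0,0,0,0,0,112,0],
    [0,0,0,0,0,120,0],
    [0,0,0,0,0,122,0],
    [0,0,0,0,0,122,0],
  ],
)

```text
time: 19.8
ee_pos: [0.4852, 0.2966, 0.0855]
tool_rot: [3.14, 0.046, 0.002]
wrist_force: [0.2, 0.3, -1.9]
finger_gap: 0.0164
finger_force: 109.1
```

Grasp height was 0.0803 measured, so there are about 5 mm left. I'll lower gently to contact.

Call:
apply_moves(
  targets=[
    [0,0,0,0,0,2,0],
    [0,0,0,0,0,4,0],
    [0,0,0,0,0,5,0],
    [0,0,0,0,0,5,0],
    [0,0,0,0,0,5,0],
  ],
)

```text
time: 20.3
ee_pos: [0.4851, 0.2968, 0.0803]
tool_rot: [3.139, 0.047, 0.002]
wrist_force: [-1.3, 0.0, 2.6]
finger_gap: 0.0161
finger_force: 109.6
```

Call:
apply_moves(
  targets=[
    [0,0,0,0,0,0,0.8],
    [0,0,0,0,0,0,0.8],
    [0,0,0,0,0,0,0.8],
    [0,0,0,0,0,0,0.8],
    [0,0,0,0,0,0,0.8],
    [0,0,0,0,0,0,0.8],
    [0,0,0,0,0,-10,0.8],
    [0,0,0,0,0,-30,0.8],
    [0,0,0,0,0,-70,0.8],
    [0,0,0,0,0,-120,0.8],
    [0,0,0,0,0,-150,0.8],
    [0,0,0,0,0,-150,0.8],
    [0,0,0,0,0,-150,0.8],
  ],
)

```text
time: 21.6
ee_pos: [0.4848, 0.2973, 0.2306]
tool_rot: [3.14, 0.047, 0.002]
wrist_force: [-0.4, 0.1, -1.0]
finger_gap: 0.0682
finger_force: 0.0
```

```bash
python3 - <<'E'
from h import *
from rig import eyes,bot
f=lambda n:eyes.grab_frame(n)["frame"]
a=f("side")[110:310,180:440];b=f("scene")[130:350,200:430];w=f("wrist")
r=lambda i:cv2.resize(i,(400,300),interpolation=cv2.INTER_CUBIC)
o=cv2.imread("pics/m5.png")[...,::-1]
cv2.imwrite("pics/fin.png",np.vstack([np.hstack([r(a),r(b)]),np.hstack([r(w),r(f("side")[60:220,300:500])])])[...,::-1])
E
```

```text
(no output)
```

View pics/fin.png

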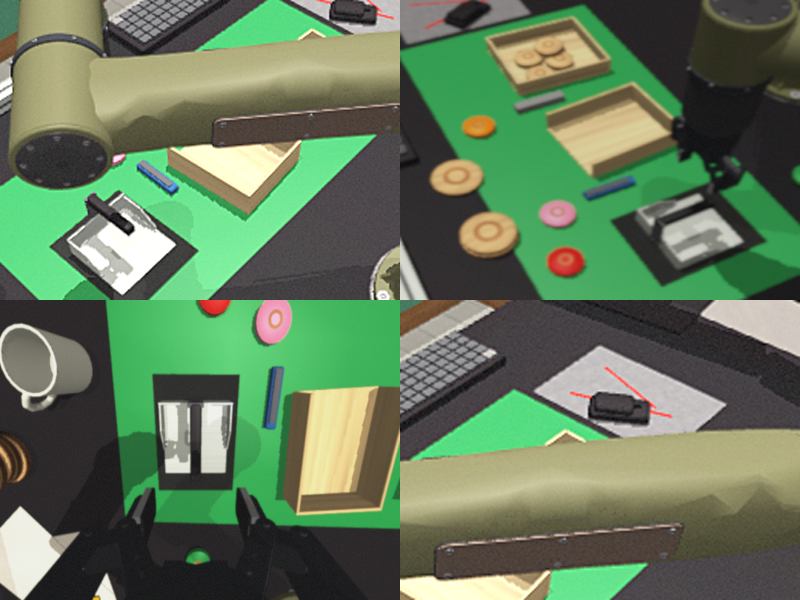

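The last picture shows the scoop upright and empty in the middle of the mat. The tray is empty, the rounds are in the box around (545,60), and nothing lies outside.

```bash
python3 -c "
from rig import bot
print(bot.close_job())"
```

```text
the job is handed in; nothing more can be done
None
```

The job is handed in: one scoop took all five rounds from the tray and tipped them into the box (four clearly visible there in the last picture, and none seen in the tray, the scoop or on the desk), and the empty scoop stands upright near the middle of its mat, released at about 22 s.

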